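Tip the halved potatoes into the pan and switch the hob on

TASK

Pick up the wooden chute board by its handle with the three halved potatoes on it, carry it over the pan on the portable hob, and tip it with its open lip low over the pan so that all three slide off into the pan without being thrown or dropped from a height. Lay the empty board flat on the worktop and let go, and only then turn the hob's switch clockwise from off until it rests in its on position. Leave the pan standing on its plate and the other things where they are.

Things in the scene. Friction and masses are not known exactly. Their poses are not given: they have to be found in the camera images.
- board: Light wooden chute board, loose, 0.18 kg. Origin: centre of the deck's underside; x points to the open lip, y left, z up. Deck 180 (x) x 160 mm, 8 thick. Side walls 30 mm high, 146 mm apart inside, 125 at the lip; back wall 34 high, none at the lip. Handle with flat upright sides along -x: x = -90 to -193 mm, 24 wide, z = 18 to 38.
- board_grip (a point): Point in the middle of the board's handle, 125 mm behind the board's origin and 28 mm above the board's underside. A wall cabinet hangs behind and above the board: its front stands 0.68 m ahead of the robot's base (its pull handle 0.65), left of the robot's middle, from 0.33 m above the worktop; keep the wrist clear of it.
- board_lip (a point): Middle of the board's open front edge, on the deck's upper face: 90 mm ahead of the board's origin, 8 mm up.
- potato_a: Halved potato, about 68 x 52 x 30 mm, 55 g, loose, cut face down on the board's deck (rear left). Its origin is its middle, 14 mm above the cut face; z points away from the cut face. It starts to slide on the board at a slope of about 26 to 36 degrees.
- potato_b: The same for the second halved potato, about 70 x 50 x 32 mm (rear right on the board).
- potato_c: The same for the third halved potato, about 66 x 52 x 29 mm (nearest the lip, at any yaw).
- pan: Shallow round steel pan, loose, 0.9 kg, standing on the hob's plate. Origin: centre of its underside. Rim 250 mm across (242 inside), 60 mm above the underside (122 mm above the worktop); walls 4 mm, floor 5 mm thick. Loop handles at its +y and -y sides reach 155 mm from the centre, up to 55 mm above the underside.
- hob_plate (a point): Top centre of the hob's round plate, 62 mm above the worktop, where the pan stands; x points from the switch to the plate. The portable hob is a fixed white box with a steel top, 380 mm deep (x) by 290 mm wide (y), 55 mm high; its centre lies 50 mm before this point.
- switch (a joint): Angle of the hob's rotary switch (rad): 0 = off, bar along the hob's x axis; 1.2 = on, turned clockwise seen from above. It is sprung over-centre: it snaps to the nearer of its two end stops and is held there by about 0.15 N m; the torque falls to nothing half way, at 0.6.
- switch_grip (a point): Point on the switch's upright axis in its black bar grip, 85 mm above the worktop, 200 mm before hob_plate at the hob's robot end. The bar is 56 mm long, 14 wide, from 62 to 89 mm above the worktop, on a flat round skirt 62 mm across. The point's x axis is along the bar and turns with it.
- onion: Bystander: onion, 82 mm across, 94 mm tall, fixed to the worktop. Origin under its centre.
- garlic: Bystander: garlic bulb, 54 mm across, 53 mm tall, loose. Origin under its centre.
- lemon: Bystander: lemon, 71 x 53 mm, 51 mm tall, loose. Origin under its centre.
Not all that is in view belongs to the job. What is shaped like the potato_c but green is not meant.

How it is judged:
On the way, in this order (a step that is already met when the one before it is completed fails the run):
1. the board is held up with its lip over the pan, all three potatoes still on it (horizontal distance between board_lip and pan below 0.15 m and height (world z) of board_lip above 0.11 m and distance between each of potato_a, potato_b, potato_c and board below 0.12 m), for 0.1 s.
2. all three potatoes are in the pan (horizontal distance between each of potato_a, potato_b, potato_c and pan below 0.115 m and z of each of potato_a, potato_b, potato_c in the frame of pan below 0.07 m), for 0.2 s.
3. the board lies flat on the worktop and is let go (height (world z) of board below 0.01 m and angle between board's own z axis and vertical below 0.06 rad and contact force between the fingers and board below 0.1 N), for 0.2 s.
4. the switch is turned on (value of joint switch above 1.1 rad), for 0.2 s.
At the end, for the whole second after the job is handed in: All three potatoes lie in the pan (middles within 115 mm of its axis, under 70 mm above its underside); the pan is level, within 40 mm of the plate's centre; the board lies flat on the worktop (within 10 mm, tilt under 0.06 rad), let go, at rest; the switch is on (over 1.1 rad) (all of step 2 and horizontal distance between pan and hob_plate below 0.04 m and angle between each of pan, board's own z axis and vertical below 0.06 rad and height (world z) of board between -0.01 and 0.01 m and linear speed of board below 0.02 m/s and value of joint switch above 1.1 rad); the robot touches nothing.
It fails at once if a potato is thrown or dropped from a height (moves faster than 2.2 m/s, as after a fall of 25 cm) (linear speed of any of potato_a, potato_b, potato_c above 2.2 m/s).
It fails at once if the pan is pushed over 50 mm from the plate's centre (horizontal distance between pan and hob_plate above 0.05 m).
It fails at once if the garlic or the lemon is moved by over 40 mm (distance of any of garlic, lemon from where it was at the start of the episode above 0.04 m).
It also fails if it takes over 72 s, if anything falls off the work surface, if the arm or the gripper's body presses on something with over 40 N, if the wrist force passes 120 N, or if a joint passes its speed limit or range.

ROBOT

A 6-joint arm with a two-finger parallel gripper is mounted at the origin on a cart in front of the work surface, level with it; the furniture and walls round the work are solid. World frame = base frame: x ahead of the robot, y to its left, z up, the work surface at z = 0. Lengths are in m, angles in rad, forces in N, time in s.
With the tool pointing down it reaches from about 0.25 to 0.775 m from the base axis. Payload 4 kg.
Tool frame: the origin (TCP) lies at the centre of the arm's flange, where the gripper is bolted on; the fingertips stand 199 mm ahead of it and the grasp point (between the pads) lies 180 mm ahead of it (robot.tcp_to_tips is the z of the fingertips in the tool frame, in m); z points along the fingers, y is the line along which they close (so a half turn about z gives the same grasp; the last joint's range is limited). The gripper opens to 94 mm and grips with 3 to 60 N. Pads are 16 mm wide; open, the fingers measure 119 mm over their backs; the gripper's body (75 mm by 177 mm) begins 78 mm behind the grasp point.
Start: joints at [1.078, 0.087, 1.371, -0, 1.684, -0.103], TCP at [0.209, 0.509, 0.405] pointing down, gripper open.
Joint ranges: [-3.1, 3.1], [-0.76, 2.03], [0.27, 2.55], [-1.08, 4.22], [0.17, 2.65], [-2.57, 2.57]. Speed limits (rad/s): [2.79, 2.79, 3.14, 3.14, 3.14, 3.14].

INTERFACE

Orientations are given as [roll, pitch, yaw] about the fixed x, y, z axes, in that order (R = Rz(yaw) Ry(pitch) Rx(roll)).
In Python, from bench import robot gives the robot as it stands.
- The arm moves only by the tool play_rows, never from a script. Its arguments are lists of equal length, an entry for each row: "translation": the shift along the tool's x, y, z scaled (see below), a list of three; "twist": the turn, a rotation vector about the tool's x, y, z scaled (see below), a list of three; "gripper": the opening, from -1 (shut) to 1 (fully open). A call has 1 to 8 rows; each row shifts and turns the commanded pose from where the row before left it, along the tool's axes as they then stand; what a row does not reach is not made up. The controller multiplies each number of a shift by 0.04 m and each number of a turn by 0.1 rad. A row lasts 1/10 s, in which the tool goes at most 50 mm and 8.59 degrees, less where a joint would pass 70% of its speed; a pose out of reach is approached as far as the arm can. A call with a number of a shift or a turn outside -1 to 1 is refused whole. A call with a gripper value outside its range is refused whole. The fingers move at their own pace and stop on an object; the grip force is fixed at half the most. Time passes only in rows, so rows that do not move let the fingers close. It gives the time, the measured TCP pose, the force, the opening and the grip force at its end, in the units of the state.
- robot.get_obs(): the state, without advancing time (a new reading comes with each control period).
- robot.snapshot(name): name is "scene" or "top"; returns the picture (480x640x3 uint8, red, green, blue); there is no depth.
- robot.camera_model(name): a dict with "camera_matrix" (3x3 intrinsics, pixels), "rvec" (rotation vector, rad) and "tvec" (3), from world to camera coordinates, as OpenCV has them. Camera axes: x right, y down, z forward; pixel columns grow to the right and rows downward; lengths in m; the calibration is good to about 2 mm. A picture is of the moment at which its call begins. camera_model takes no time and is no camera call.
- robot.close_job(): hands the job in; it is judged then, once.
Trained networks look in the newest picture that a camera, given by its name, has taken for a name from the list of things; names that differ only in an ending like _2 or _b are one class to them, and where a whole thing is asked for, a point or a joint stands for the part that bears it (a point fixed in the world has none). Each returns a list of dicts, best first, with "score" (0 to 1); they miss things now and then, are a little off and sometimes report something else, mostly with a low value. They report only what shows in the picture. A call takes as long as a camera call. They do not tell look-alikes from the thing itself.
- robot.recognise(name, camera): "centre" ([x, y, z] in m, in world coordinates, good to about 4 mm: the middle of the surface that is visible of it).
- robot.spot_point(name, camera): "centre" ([x, y, z] in m, in world coordinates, good to about 4 mm: a listed point, or the origin of a listed thing).
The state is a dict: "time": time; "joint_positions": joint angles; "qvel": joint speeds; "joint_torque": joint torques, N m; "tool_pos": TCP position; "ee_rot": TCP orientation; "wrist_force": force on the tool from outside, world axes, zero at the start; "wrist_torque": the same for the moment, N m; "width": finger opening in m; "finger_force": force on a finger pad.
Only numpy, scipy, OpenCV 4.12 (cv2) and the standard library are available. Lean on these libraries where they do the work, as an engineer would, in place of code of your own. Each camera call takes 0.05 s, during which the arm holds its last target. There are 200 camera calls.

## Working session

There is one attempt and no reset: what is moved stays moved. The work goes in short steps, Python scripts to look and compute and a tool call to move; the robot and the scene stay as the last step left them, time stands still between calls to the robot, and variables do not carry over. Pictures are saved under pics/ and viewed, at most 13 in all, crops included, and the job is handed in when it is done.

Besides the shell and the picture viewer there is one more tool, called by a JSON object that holds its "api" and its "payload", one argument or row to a line. play_rows: Moves the arm, as the interface text tells. Its arguments: {"type":"object","properties":{"translation":{"type":"array","items":{"type":"array","items":{"type":"number","minimum":-1,"maximum":1}}},"twist":{"type":"array","items":{"type":"array","items":{"type":"number","minimum":-1,"maximum":1}}},"gripper":{"type":"array","items":{"type":"number"}}},"required":["translation","twist","gripper"]}

```bash
mkdir -p pics; ls; python3 - <<'E'
from bench import robot
import cv2,numpy as np
for c in("scene","top"):
    im=robot.snapshot(c); cv2.imwrite(f"pics/{c}0.png",im[:,:,::-1])
    for n in["board","board_grip","board_lip","potato_a","pan","hob_plate","switch_grip","onion","garlic","lemon"]:
        print(c,n,[(np.round(d["centre"],3).tolist(),round(d["score"],2)) for d in robot.spot_point(n,c)])
    m=robot.camera_model(c); print(m)
o=robot.get_obs();print(o)
E
```

```text
pics
scene board []
scene board_grip [([0.429, 0.347, 0.028], 0.6), ([0.444, 0.565, 0.003], 0.34)]
scene board_lip [([0.5, 0.141, 0.007], 0.67)]
scene potato_a [([0.489, 0.195, 0.024], 0.62), ([0.591, 0.036, 0.015], 0.62)]
scene pan []
scene hob_plate []
scene switch_grip [([0.443, -0.183, 0.082], 0.44)]
scene onion [([0.447, 0.563, 0.004], 0.85)]
scene garlic []
scene lemon [([0.574, 0.458, -0.002], 0.52), ([0.447, 0.562, 0.004], 0.25)]
{'camera_matrix': array([[482.9530361 ,   0.        , 323.34737265],
       [  0.        , 482.9530361 , 243.61330092],
       [  0.        ,   0.        ,   1.        ]]), 'rvec': array([ 1.00643515, -2.35042864,  1.10456749]), 'tvec': array([0.47661624, 0.23217634, 1.2666129 ])}
top board [([0.471, 0.224, 0.008], 0.78)]
top board_grip [([0.428, 0.338, 0.027], 0.75)]
top board_lip [([0.497, 0.141, 0.01], 0.78)]
top potato_a [([0.592, 0.037, 0.013], 0.88), ([0.487, 0.192, 0.024], 0.85), ([0.422, 0.253, 0.019], 0.73), ([0.489, 0.275, 0.021], 0.62)]
top pan [([0.646, -0.186, 0.061], 0.69), ([0.442, -0.191, 0.087], 0.37)]
top hob_plate []
top switch_gri
[... 461 characters left out ...]
34391654])}
{'time': 1.1, 'joint_positions': array([ 1.07793119e+00,  8.72012007e-02,  1.37069229e+00, -4.15517402e-05,
        1.68361471e+00, -1.03081247e-01]), 'qvel': array([-0.00102597,  0.00109964,  0.00071686, -0.00088078, -0.00112036,
        0.00094253]), 'joint_torque': array([-7.94694444e-06, -3.40063047e+01, -3.02600062e+01,  7.17785885e-02,
        2.40605726e-02, -2.19588793e-05]), 'tool_pos': array([0.20899378, 0.50874408, 0.40470913]), 'ee_rot': array([3.14151290e+00, 4.97576199e-05, 2.75180408e+00]), 'wrist_force': array([-0.32358406, -0.18548312,  0.48253389]), 'wrist_torque': array([-0.01941772,  0.00237982, -0.03696926]), 'finger_force': 0.0, 'width': 0.09365533827551578}
```

View pics/top0.png

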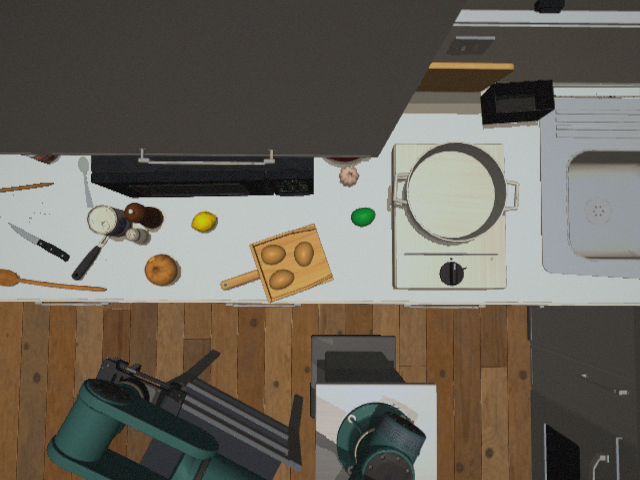

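View pics/scene0.png

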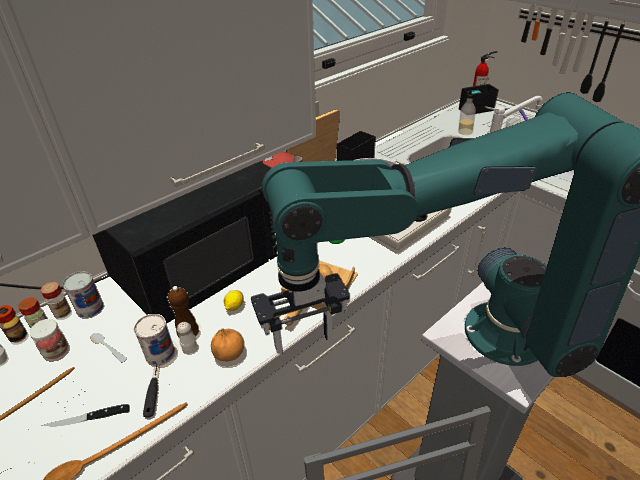

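Top view: the board is at (290,262) with its handle at (240,282). The brown potato halves are at (272,253), (303,253) and (282,279). Possible confusions:
- green look-alike at (363,217), not meant
- lemon at (204,221)
- onion at (161,270)

The pan is at (456,192) and the switch at (452,272). I'm checking the board's outline in a close crop.

```bash
cat > h.py <<'E'
from bench import robot
import cv2,numpy as np
from scipy.spatial.transform import Rotation as R
def proj(P,c="top"):
    m=robot.camera_model(c)
    return cv2.projectPoints(np.float64(P).reshape(-1,3),m["rvec"],m["tvec"],m["camera_matrix"],None)[0][:,0]
def outline(x,y,b):
    # deck corners at z=.008 lip, wall tops rear, handle end
    P=np.array([[.09,.0625,.038],[-.09,.08,.038],[-.09,.012,.038],[-.193,.012,.038],[-.193,-.012,.038],[-.09,-.012,.038],[-.09,-.08,.038],[.09,-.0625,.038],[.09,-.08,.0],[.09,.08,.0]])
    return R.from_euler("z",b).apply(P)+[x,y,0]
E
python3 - <<'E'
from h import *
x,y,b=.4705,.222,np.deg2rad(-70.7)
im=cv2.imread("pics/top0.png")
x0,y0,s=205,205,5
c=cv2.resize(im[y0:y0+115,x0:x0+150],None,fx=s,fy=s,interpolation=cv2.INTER_CUBIC)
p=(proj(outline(x,y,b))-[x0,y0]+.5)*s
cv2.polylines(c,[p.astype(int)],True,(255,0,0),1)
for q in proj([[.487,.192,.024],[.422,.253,.02],[.489,.275,.021]]): cv2.circle(c,tuple(((q-[x0,y0]+.5)*s).astype(int)),4,(0,0,255),-1)
cv2.imwrite("pics/crop1.png",c)
x0,y0=385,135
p=[.642,-.187]
c=cv2.resize(im[y0:y0+160,x0:x0+150],None,fx=3.6,fy=3.6)
t=np.linspace(0,6.283,60)
pp=proj(np.c_[p[0]+.123*np.cos(t),p[1]+.123*np.sin(t),0*t+.122]); cv2.polylines(c,[((pp-[x0,y0]+.5)*3.6).astype(int)],True,(255,0,0),1)
pp=proj([[.442-.028,-.187,.089],[.442+.028,-.187,.089]]); cv2.polylines(c,[((pp-[x0,y0]+.5)*3.6).astype(int)],True,(0,0,255),1)
h=np.array([[-.24,-.145],[-.24,.145],[.14,.145],[.14,-.145]])+p
pp=proj(np.c_[h,np.full(4,.055)]); cv2.polylines(c,[((pp-[x0,y0]+.5)*3.6).astype(int)],True,(0,255,0),1)
cv2.imwrite("pics/crop2.png",c)
E
```

```text
(no output)
```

View pics/crop1.png

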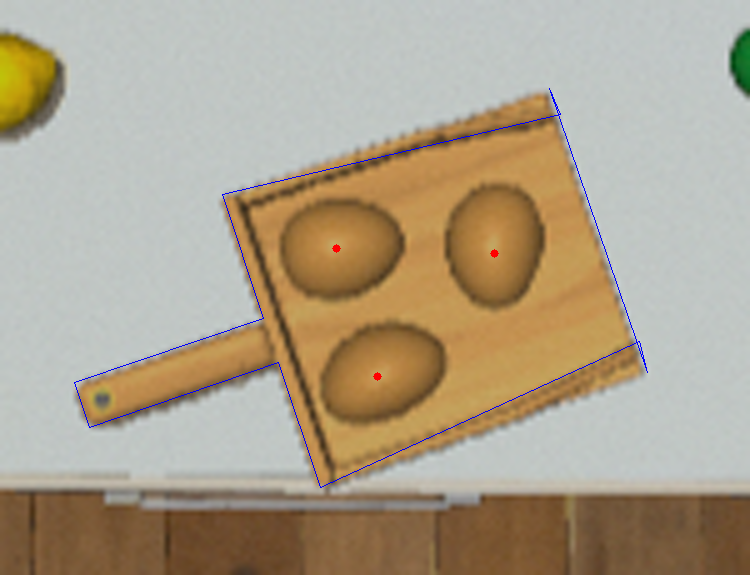

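View pics/crop2.png

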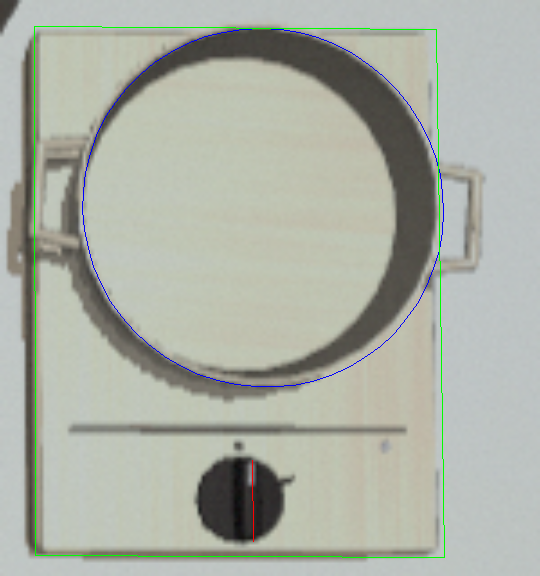

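The overlay matches the board at origin (0.4705, 0.222), yaw −70.7°. The pan is near (0.642, −0.185) and the switch bar sits slightly left of my guess, at y≈−0.181. The potatoes are the three brown halves. I'm planning the approach now.

```bash
cat >> h.py <<'E'
def tool(b,th=0.):   # tool rotation for board yaw b (deg), tip th (deg)
    return R.from_euler("z",b+180,degrees=True)*R.from_euler("x",180,degrees=True)*R.from_euler("y",th,degrees=True)
def cur():
    o=robot.get_obs(); return np.array(o["tool_pos"]),R.from_euler("xyz",o["ee_rot"])
def plan(p1,R1,n,start=None,dec=2):
    p,r=start if start else cur()
    T=[];W=[]
    for k in range(n):
        f=1/(n-k)
        T.append(np.round(r.inv().apply((np.array(p1)-p)*f)/.04,dec)+0.); W.append(np.round((r.inv()*R1).as_rotvec()*f/.1,dec)+0.)
        p=p+r.apply(T[-1]*.04); r=r*R.from_rotvec(W[-1]*.1)
    print(n,"T",str([t.tolist() for t in T]).replace(" ","")," W",str([w.tolist() for w in W]).replace(" ",""),"end",p.round(4),np.abs(T).max(),np.abs(W).max())
    return p,r
def st():
    o=robot.get_obs(); print(round(o["time"],2),"q",o["joint_positions"].round(3),"p",o["tool_pos"].round(4),"rpy",o["ee_rot"].round(4),"F",o["wrist_force"].round(1),"M",o["wrist_torque"].round(2),"w",round(o["width"],4),"ff",round(o["finger_force"],1))
E
python3 - <<'E'
from h import *
plan([.432,.332,.33],tool(-70.7),9)
E
```

```text
9 T [[-0.76,-0.22,0.21],[-0.78,-0.15,0.21],[-0.79,-0.07,0.21],[-0.79,0.0,0.21],[-0.79,0.08,0.21],[-0.77,0.15,0.2],[-0.76,0.22,0.21],[-0.73,0.29,0.2],[-0.71,0.35,0.21]]  W [[0.0,0.0,0.94],[0.0,0.0,0.94],[0.0,0.0,0.94],[0.0,0.0,0.94],[0.0,0.0,0.94],[0.0,0.0,0.94],[0.0,0.0,0.93],[0.0,0.0,0.94],[0.0,0.0,0.93]] end [0.4319 0.3318 0.3299] 0.79 0.94
```

{"api": "play_rows", "payload": {
  "translation": [
    [-0.76,-0.22,0.21],
    [-0.78,-0.15,0.21],
    [-0.79,-0.07,0.21],
    [-0.79,0.0,0.21],
    [-0.79,0.08,0.21],
    [-0.77,0.15,0.2],
    [-0.76,0.22,0.21],
    [-0.73,0.29,0.2]
  ],
  "twist": [
    [0,0,0.94],
    [0,0,0.94],
    [0,0,0.94],
    [0,0,0.94],
    [0,0,0.94],
    [0,0,0.94],
    [0,0,0.93],
    [0,0,0.94]
  ],
  "gripper": [1,1,1,1,1,1,1,1]
}}

```text
time: 1.9
tool_pos: [0.4082, 0.3508, 0.3381]
ee_rot: [3.141, -0.0, 1.997]
wrist_force: [0.7, 0.3, -0.3]
width: 0.0939
finger_force: 0.0
```

{"api": "play_rows", "payload": {
  "translation": [
    [-0.71,0.35,0.21],
    [0,0,0],
    [0,0,0]
  ],
  "twist": [
    [0,0,0.93],
    [0,0,0],
    [0,0,0]
  ],
  "gripper": [1,1,1]
}}

```text
time: 2.2
tool_pos: [0.4321, 0.3315, 0.3297]
ee_rot: [-3.141, -0.001, 1.907]
wrist_force: [0.3, 0.4, 0.6]
width: 0.0937
finger_force: 0.0
```

```bash
python3 - <<'E'
from h import *
st()
im=robot.snapshot("top"); cv2.imwrite("pics/t1.png",cv2.resize(im[180:330,180:380],None,fx=3.6,fy=3.6)[:,:,::-1])
for n in("board_grip","board_lip","board"):print(n,[(np.round(d["centre"],3).tolist(),round(d["score"],2)) for d in robot.spot_point(n,"top")])
plan([.432,.332,.209],tool(-70.7),5)
E
```

```text
2.2 q [5.500e-01 1.020e-01 1.504e+00 1.000e-03 1.537e+00 2.130e-01] p [0.4321 0.3315 0.3297] rpy [-3.1407e+00 -6.0000e-04  1.9073e+00] F [0.3 0.4 0.6] M [-0.07  0.05 -0.03] w 0.0937 ff 0.0
board_grip [([0.425, 0.339, 0.031], 0.6)]
board_lip [([0.494, 0.14, 0.012], 0.8)]
board [([0.47, 0.223, 0.009], 0.77)]
5 T [[0.0,0.0,0.61],[-0.01,0.0,0.61],[0.0,0.0,0.61],[-0.01,0.01,0.6],[0.0,0.0,0.61]]  W [[0.0,0.0,0.0],[0.0,0.0,0.01],[0.0,0.0,0.0],[0.0,0.0,0.01],[0.01,-0.01,0.0]] end [0.4319 0.3321 0.2089] 0.61 0.01
```

{"api": "play_rows", "payload": {
  "translation": [
    [0,0,0.61],
    [0,0,0.61],
    [0,0.01,0.61],
    [0,0,0.6],
    [0,0,0.6],
    [0,0,0],
    [0,0,0],
    [0,0,0]
  ],
  "twist": [
    [0,0,0],
    [0,0,0],
    [0,0,0],
    [0,0,0],
    [0,0,0],
    [0,0,0],
    [0,0,0],
    [0,0,0]
  ],
  "gripper": [1,1,1,1,1,1,-1,-1]
}}

```text
time: 3.2
tool_pos: [0.4327, 0.3326, 0.2107]
ee_rot: [3.138, -0.001, 1.909]
wrist_force: [-0.2, -0.1, 1.1]
width: 0.0811
finger_force: 0.0
```

{"api": "play_rows", "payload": {
  "translation": [
    [0,0,0],
    [0,0,0],
    [0,0,0],
    [0,0,0],
    [0,0,0],
    [0,0,0]
  ],
  "twist": [
    [0,0,0],
    [0,0,0],
    [0,0,0],
    [0,0,0],
    [0,0,0],
    [0,0,0]
  ],
  "gripper": [-1,-1,-1,-1,-1,-1]
}}

```text
time: 3.8
tool_pos: [0.4323, 0.3319, 0.2086]
ee_rot: [-3.141, -0.0, 1.908]
wrist_force: [-0.2, -0.0, 0.2]
width: 0.0331
finger_force: 0.0
```

```bash
python3 -c "
from h import *
st()"
```

```text
3.8 q [0.551 0.198 1.648 0.    1.296 0.214] p [0.4323 0.3319 0.2086] rpy [-3.1415e+00 -1.0000e-04  1.9077e+00] F [-0.2 -0.   0.2] M [-0.06  0.04  0.03] w 0.0331 ff 0.0
```

{"api": "play_rows", "payload": {
  "translation": [
    [0,0,0],
    [0,0,0],
    [0,0,0],
    [0,0,0],
    [0,0,0],
    [0,0,-0.1],
    [0,0,-0.2],
    [0,0,-0.2]
  ],
  "twist": [
    [0,0,0],
    [0,0,0],
    [0,0,0],
    [0,0,0],
    [0,0,0],
    [0,0,0],
    [0,0,0],
    [0,0,0]
  ],
  "gripper": [-1,-1,-1,-1,-1,-1,-1,-1]
}}

```text
time: 4.6
tool_pos: [0.4321, 0.3319, 0.2286]
ee_rot: [-3.14, -0.0, 1.908]
wrist_force: [0.2, -0.0, -3.7]
width: 0.0235
finger_force: 30.0
```

{"api": "play_rows", "payload": {
  "translation": [
    [0,0,-0.2],
    [0,0,-0.2],
    [0,0,-0.2],
    [0,0,-0.2],
    [0,0,-0.1],
    [0,0,0],
    [0,0,0]
  ],
  "twist": [
    [0,0,0],
    [0,0,0],
    [0,0,0],
    [0,0,0],
    [0,0,0],
    [0,0,0],
    [0,0,0]
  ],
  "gripper": [-1,-1,-1,-1,-1,-1,-1]
}}

```text
time: 5.3
tool_pos: [0.4322, 0.3319, 0.2645]
ee_rot: [-3.141, -0.0, 1.908]
wrist_force: [0.6, -0.0, -2.9]
width: 0.0237
finger_force: 30.0
```

```bash
python3 - <<'E'
from h import *
st()
im=robot.snapshot("top"); im2=robot.snapshot("scene")
cv2.imwrite("pics/t2.png",np.hstack([cv2.resize(im[190:320,200:350],(400,347)),cv2.resize(im2[200:360,220:400],(390,347))])[:,:,::-1])
for n in("board_grip","board_lip","board","potato_a"):
  for c in("top","scene"): print(n,[(np.round(d["centre"],3).tolist(),round(d["score"],2)) for d in robot.spot_point(n,c)])
E
```

```text
5.3 q [0.551 0.146 1.589 0.    1.407 0.214] p [0.4322 0.3319 0.2645] rpy [-3.1413 -0.      1.9078] F [ 0.6 -0.  -2.9] M [ 0.23  0.18 -0.05] w 0.0237 ff 30.0
board_grip []
board_grip [([0.429, 0.349, 0.087], 0.92)]
board_lip [([0.492, 0.154, 0.014], 0.94)]
board_lip [([0.495, 0.154, 0.01], 0.8)]
board [([0.468, 0.234, 0.036], 0.72), ([0.699, 0.075, -0.0], 0.45)]
board [([0.467, 0.238, 0.026], 0.87), ([0.427, 0.347, 0.086], 0.72)]
potato_a [([0.591, 0.034, 0.016], 0.93), ([0.419, 0.26, 0.054], 0.92), ([0.494, 0.155, 0.014], 0.74), ([0.489, 0.282, 0.058], 0.66), ([0.487, 0.202, 0.041], 0.55)]
potato_a [([0.424, 0.255, 0.06], 0.73), ([0.589, 0.034, 0.012], 0.65), ([0.492, 0.282, 0.061], 0.55), ([0.429, 0.346, 0.086], 0.55), ([0.489, 0.201, 0.039], 0.54)]
```

View pics/t2.png

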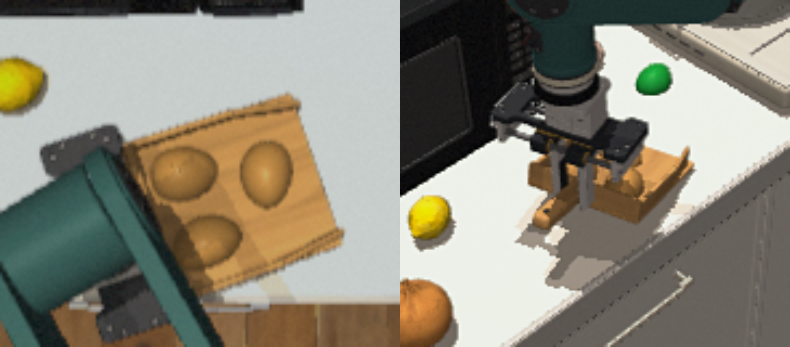

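The board turned in the grip: its lip is still at z≈0.012 while the handle is up. The pads alone can't hold its moment. I'll set it down and regrip lower, with the fingers against the back wall so the wall's lower part braces on them.

{"api": "play_rows", "payload": {
  "translation": [
    [0,0,0.2],
    [0,0,0.25],
    [0,0,0.25],
    [0,0,0.25],
    [0,0,0.25],
    [0,0,0.15],
    [0,0,0],
    [0,0,0]
  ],
  "twist": [
    [0,0,0],
    [0,0,0],
    [0,0,0],
    [0,0,0],
    [0,0,0],
    [0,0,0],
    [0,0,0],
    [0,0,0]
  ],
  "gripper": [-1,-1,-1,-1,-1,-1,-1,-0.2]
}}

```text
time: 6.6
tool_pos: [0.4323, 0.3316, 0.2102]
ee_rot: [-3.141, 0.001, 1.908]
wrist_force: [0.2, 0.1, -0.3]
width: 0.0291
finger_force: 0.0
```

{"api": "play_rows", "payload": {
  "translation": [
    [0,0,0],
    [0,0,0],
    [0,0,0.1],
    [-0.1,0,0.05],
    [-0.1,0,0],
    [-0.1,0,0],
    [-0.1,0,0],
    [0,0,0]
  ],
  "twist": [
    [0,0,0],
    [0,0,0],
    [0,0,0],
    [0,0,0],
    [0,0,0],
    [0,0,0],
    [0,0,0],
    [0,0,0]
  ],
  "gripper": [-0.2,-0.2,-0.2,-0.2,-0.2,-0.2,-0.2,-0.2]
}}

```text
time: 7.4
tool_pos: [0.4378, 0.3163, 0.2047]
ee_rot: [-3.142, 0.0, 1.907]
wrist_force: [0.2, -0.1, -0.1]
width: 0.0376
finger_force: 0.0
```

```bash
python3 - <<'E'
from h import *
st()
robot.snapshot("top"); robot.snapshot("scene")
for n in("board_grip","board_lip","board","potato_a"):
  for c in("top","scene"): print(n,[(np.round(d["centre"],3).tolist(),round(d["score"],2)) for d in robot.spot_point(n,c)])
E
```

```text
7.4 q [ 0.521  0.192  1.664 -0.     1.286  0.184] p [0.4378 0.3163 0.2047] rpy [-3.1415e+00  2.0000e-04  1.9071e+00] F [ 0.2 -0.1 -0.1] M [-0.03  0.02 -0.02] w 0.0376 ff 0.0
board_grip []
board_grip [([0.429, 0.343, 0.027], 0.69)]
board_lip [([0.498, 0.138, 0.006], 0.79)]
board_lip [([0.501, 0.139, 0.006], 0.63)]
board [([0.473, 0.221, 0.008], 0.91), ([0.645, -0.188, 0.064], 0.41)]
board [([0.472, 0.218, -0.002], 0.9)]
potato_a [([0.424, 0.253, 0.017], 0.88), ([0.491, 0.192, 0.021], 0.87), ([0.593, 0.035, 0.011], 0.86), ([0.492, 0.276, 0.022], 0.85)]
potato_a [([0.426, 0.244, 0.02], 0.63), ([0.591, 0.034, 0.013], 0.63), ([0.49, 0.192, 0.021], 0.55), ([0.494, 0.272, 0.023], 0.43)]
```

{"api": "play_rows", "payload": {
  "translation": [
    [-0.05,0,0],
    [-0.05,0,0],
    [-0.05,0,0],
    [-0.05,0,0],
    [0,0,0]
  ],
  "twist": [
    [0,0,0],
    [0,0,0],
    [0,0,0],
    [0,0,0],
    [0,0,0]
  ],
  "gripper": [-0.2,-0.2,-0.2,-0.2,-0.2]
}}

```text
time: 8.4
tool_pos: [0.4403, 0.3091, 0.2047]
ee_rot: [3.142, 0.0, 1.908]
wrist_force: [-0.9, 2.4, -1.2]
width: 0.0373
finger_force: 0.8
```

```bash
python3 - <<'E'
from h import *
st()
robot.snapshot("top"); robot.snapshot("scene")
for n in("board_lip","board"):
  for c in("top","scene"): print(n,[(np.round(d["centre"],3).tolist(),round(d["score"],2)) for d in robot.spot_point(n,c)])
E
```

```text
8.4 q [ 0.507  0.188  1.669 -0.     1.285  0.17 ] p [0.4403 0.3091 0.2047] rpy [3.1415 0.     1.9075] F [-0.9  2.4 -1.2] M [ 0.26  0.15 -0.04] w 0.0373 ff 0.8
board_lip [([0.5, 0.13, 0.008], 0.66), ([0.492, 0.182, 0.022], 0.4)]
board_lip [([0.504, 0.132, 0.01], 0.91), ([0.576, 0.457, -0.0], 0.52)]
board [([0.475, 0.214, 0.008], 0.93)]
board [([0.474, 0.213, 0.0], 0.84)]
```

{"api": "play_rows", "payload": {
  "translation": [
    [0,0,0],
    [0,0,0],
    [0,0,0],
    [0,0,0],
    [0,0,0],
    [0,0,-0.1],
    [0,0,-0.2],
    [0,0,-0.2]
  ],
  "twist": [
    [0,0,0],
    [0,0,0],
    [0,0,0],
    [0,0,0],
    [0,0,0],
    [0,0,0],
    [0,0,0],
    [0,0,0]
  ],
  "gripper": [-1,-1,-1,-1,-1,-1,-1,-1]
}}

```text
time: 9.5
tool_pos: [0.44, 0.3092, 0.2246]
ee_rot: [-3.14, -0.0, 1.908]
wrist_force: [0.6, 0.6, -3.8]
width: 0.024
finger_force: 33.7
```

{"api": "play_rows", "payload": {
  "translation": [
    [0,0,-0.2],
    [0,0,-0.2],
    [0,0,-0.1],
    [0,0,0],
    [0,0,0]
  ],
  "twist": [
    [0,0,0],
    [0,0,0],
    [0,0,0],
    [0,0,0],
    [0,0,0]
  ],
  "gripper": [-1,-1,-1,-1,-1]
}}

```text
time: 10.0
tool_pos: [0.4401, 0.3092, 0.2447]
ee_rot: [-3.142, -0.0, 1.908]
wrist_force: [-0.2, -0.8, -4.8]
width: 0.0237
finger_force: 33.7
```

```bash
python3 - <<'E'
from h import *
st()
robot.snapshot("top"); robot.snapshot("scene")
for n in("board_grip","board_lip","board","potato_a"):
  for c in("top","scene"): print(n,[(np.round(d["centre"],3).tolist(),round(d["score"],2)) for d in robot.spot_point(n,c)])
E
```

```text
10.0 q [0.507 0.148 1.628 0.    1.365 0.17 ] p [0.4401 0.3092 0.2447] rpy [-3.1415e+00 -1.0000e-04  1.9078e+00] F [-0.2 -0.8 -4.8] M [ 0.22  0.08 -0.08] w 0.0237 ff 33.7
board_grip []
board_grip [([0.434, 0.335, 0.07], 0.6)]
board_lip [([0.501, 0.13, 0.048], 0.78)]
board_lip [([0.505, 0.131, 0.049], 0.76)]
board [([0.493, 0.187, 0.061], 0.66), ([0.476, 0.216, 0.051], 0.6), ([0.447, 0.561, 0.003], 0.36), ([0.502, 0.134, 0.047], 0.34)]
board [([0.474, 0.216, 0.038], 0.79)]
potato_a [([0.424, 0.245, 0.06], 0.9), ([0.494, 0.183, 0.06], 0.78), ([0.491, 0.27, 0.06], 0.67), ([0.446, 0.562, 0.003], 0.63), ([0.594, 0.032, 0.016], 0.56)]
potato_a [([0.428, 0.238, 0.061], 0.73), ([0.59, 0.035, 0.014], 0.68), ([0.496, 0.264, 0.064], 0.43), ([0.494, 0.185, 0.059], 0.39)]
```

Level lift now: lip z≈0.048 with the tool vertical. Next is the carry: rise, then an eased swing to a level pose over the pan, with the board yawed about −20°.

```bash
cat >> h.py <<'E'
LIP=np.array([-.1915,0,.1967])
def tcp(lip,b,th): r=tool(b,th); return np.array(lip)-r.apply(LIP),r
def ease(p1,R1,n,start=None):
    p0,r0=start if start else cur()
    p,r=p0,r0; rv=(r0.inv()*R1).as_rotvec()
    s=np.linspace(0,1,n+1)[1:]; s=np.clip(s,0,1); s=.5*s+.5*s*s*(3-2*s) if n>4 else s
    for k in range(0,n,8):
        T=[];W=[]
        for f in s[k:k+8]:
            pt=p0+f*(np.array(p1)-p0); rt=r0*R.from_rotvec(rv*f)
            T.append((np.round(r.inv().apply(pt-p)/.04,2)+0.).tolist()); W.append((np.round((r.inv()*rt).as_rotvec()/.1,2)+0.).tolist())
            p=p+r.apply(np.array(T[-1])*.04); r=r*R.from_rotvec(np.array(W[-1])*.1)
        print("T",str(T).replace(" ",""),"\nW",str(W).replace(" ",""))
    print("end",p.round(4)); return p,r
E
python3 - <<'E'
from h import *
s=cur()
s=ease(s[0]+[0,0,.135],tool(-70.7),8,s)
P,r=tcp([.595,-.168,.18],-20,0); print(P)
ease(P,r,24,s)
E
```

```text
T [[0.0,0.0,-0.28],[0.0,0.0,-0.41],[0.0,0.0,-0.48],[0.0,0.0,-0.52],[0.0,0.0,-0.52],[0.0,0.0,-0.48],[0.0,0.0,-0.4],[0.0,0.0,-0.28]] 
W [[0.0,0.0,0.0],[0.0,0.0,0.0],[0.0,0.0,0.0],[0.0,0.0,0.0],[0.0,0.0,0.0],[0.0,0.0,0.0],[0.0,0.0,0.0],[0.0,0.0,0.0]]
end [0.4402 0.3093 0.3794]
[ 0.41504886 -0.10250314  0.3767    ]
T [[-0.22,-0.09,0.0],[-0.27,-0.12,0.0],[-0.3,-0.15,0.01],[-0.33,-0.17,0.0],[-0.36,-0.19,0.0],[-0.38,-0.23,0.0],[-0.4,-0.26,0.01],[-0.4,-0.28,0.0]] 
W [[0.0,0.0,-0.21],[0.0,0.0,-0.25],[0.0,0.0,-0.28],[0.0,0.0,-0.32],[0.0,0.0,-0.36],[0.0,0.0,-0.38],[0.0,0.0,-0.4],[0.0,0.0,-0.42]]
T [[-0.4,-0.32,0.0],[-0.4,-0.33,0.01],[-0.39,-0.37,0.0],[-0.37,-0.38,0.0],[-0.36,-0.4,0.01],[-0.34,-0.41,0.0],[-0.31,-0.42,0.0],[-0.29,-0.42,0.01]] 
W [[0.0,0.0,-0.44],[0.0,0.0,-0.45],[0.0,0.0,-0.45],[0.0,0.0,-0.46],[0.0,0.0,-0.46],[0.0,0.0,-0.46],[0.0,0.0,-0.45],[0.0,0.0,-0.44]]
T [[-0.25,-0.42,0.0],[-0.23,-0.41,0.0],[-0.2,-0.4,0.01],[-0.17,-0.37,0.0],[-0.14,-0.35,0.0],[-0.12,-0.31,0.0],[-0.1,-0.27,0.01],[-0.07,-0.23,0.0]] 
W [[0.0,0.0,-0.42],[0.0,0.0,-0.4],[0.0,0.0,-0.38],[0.0,0.0,-0.35],[0.0,0.0,-0.32],[0.0,0.0,-0.29],[0.0,0.0,-0.25],[0.0,0.0,-0.21]]
end [ 0.415  -0.1023  0.3766]
```

{"api": "play_rows", "payload": {
  "translation": [
    [0,0,-0.28],
    [0,0,-0.41],
    [0,0,-0.48],
    [0,0,-0.52],
    [0,0,-0.52],
    [0,0,-0.48],
    [0,0,-0.4],
    [0,0,-0.28]
  ],
  "twist": [
    [0,0,0],
    [0,0,0],
    [0,0,0],
    [0,0,0],
    [0,0,0],
    [0,0,0],
    [0,0,0],
    [0,0,0]
  ],
  "gripper": [-1,-1,-1,-1,-1,-1,-1,-1]
}}

```text
time: 11.3
tool_pos: [0.4402, 0.3093, 0.382]
ee_rot: [3.138, -0.001, 1.908]
wrist_force: [-0.8, -0.1, -3.8]
width: 0.0239
finger_force: 33.3
```

```bash
python3 - <<'E'
from h import *
st()
robot.snapshot("top"); robot.snapshot("scene")
for n in("board_lip","board","potato_a"):
  for c in("top","scene"): print(n,[(np.round(d["centre"],3).tolist(),round(d["score"],2)) for d in robot.spot_point(n,c)])
E
```

```text
11.3 q [0.507 0.065 1.439 0.    1.634 0.17 ] p [0.4402 0.3093 0.382 ] rpy [ 3.1385e+00 -5.0000e-04  1.9078e+00] F [-0.8 -0.1 -3.8] M [0.23 0.17 0.01] w 0.0239 ff 33.3
board_lip [([0.503, 0.133, 0.188], 0.65)]
board_lip [([0.503, 0.131, 0.183], 0.56)]
board [([0.478, 0.214, 0.184], 0.9)]
board [([0.474, 0.216, 0.179], 0.89)]
potato_a [([0.592, 0.037, 0.016], 0.91), ([0.493, 0.186, 0.2], 0.86), ([0.428, 0.248, 0.193], 0.83), ([0.492, 0.268, 0.2], 0.61)]
potato_a [([0.494, 0.268, 0.202], 0.55), ([0.43, 0.238, 0.2], 0.51)]
```

Held level (lip z 0.185). Carrying on.

{"api": "play_rows", "payload": {
  "translation": [
    [-0.22,-0.09,0.0],
    [-0.27,-0.12,0.0],
    [-0.3,-0.15,0.01],
    [-0.33,-0.17,0.0],
    [-0.36,-0.19,0.0],
    [-0.38,-0.23,0.0],
    [-0.4,-0.26,0.01],
    [-0.4,-0.28,0.0]
  ],
  "twist": [
    [0,0,-0.21],
    [0,0,-0.25],
    [0,0,-0.28],
    [0,0,-0.32],
    [0,0,-0.36],
    [0,0,-0.38],
    [0,0,-0.4],
    [0,0,-0.42]
  ],
  "gripper": [-1,-1,-1,-1,-1,-1,-1,-1]
}}

```text
time: 12.5
tool_pos: [0.4326, 0.1865, 0.3778]
ee_rot: [-3.14, -0.001, 2.172]
wrist_force: [0.4, -0.2, -3.9]
width: 0.0238
finger_force: 33.5
```

{"api": "play_rows", "payload": {
  "translation": [
    [-0.4,-0.32,0.0],
    [-0.4,-0.33,0.01],
    [-0.39,-0.37,0.0],
    [-0.37,-0.38,0.0],
    [-0.36,-0.4,0.01],
    [-0.34,-0.41,0.0],
    [-0.31,-0.42,0.0],
    [-0.29,-0.42,0.01]
  ],
  "twist": [
    [0,0,-0.44],
    [0,0,-0.45],
    [0,0,-0.45],
    [0,0,-0.46],
    [0,0,-0.46],
    [0,0,-0.46],
    [0,0,-0.45],
    [0,0,-0.44]
  ],
  "gripper": [-1,-1,-1,-1,-1,-1,-1,-1]
}}

```text
time: 13.3
tool_pos: [0.4223, 0.0186, 0.3767]
ee_rot: [-3.14, -0.002, 2.533]
wrist_force: [-0.6, 0.3, -4.5]
width: 0.0238
finger_force: 33.5
```

{"api": "play_rows", "payload": {
  "translation": [
    [-0.25,-0.42,0.0],
    [-0.23,-0.41,0.0],
    [-0.2,-0.4,0.01],
    [-0.17,-0.37,0.0],
    [-0.14,-0.35,0.0],
    [-0.12,-0.31,0.0],
    [-0.1,-0.27,0.01],
    [-0.07,-0.23,0.0]
  ],
  "twist": [
    [0,0,-0.42],
    [0,0,-0.4],
    [0,0,-0.38],
    [0,0,-0.35],
    [0,0,-0.32],
    [0,0,-0.29],
    [0,0,-0.25],
    [0,0,-0.21]
  ],
  "gripper": [-1,-1,-1,-1,-1,-1,-1,-1]
}}

```text
time: 14.1
tool_pos: [0.4146, -0.103, 0.3757]
ee_rot: [-3.141, -0.003, 2.793]
wrist_force: [0.3, 0.9, -3.7]
width: 0.0236
finger_force: 33.5
```

```bash
python3 - <<'E'
from h import *
st()
im=robot.snapshot("top"); cv2.imwrite("pics/t3.png",cv2.resize(im[110:330,300:540],None,fx=2.5,fy=2.5)[:,:,::-1]); robot.snapshot("scene")
for n in("board_lip","board","potato_a","pan","hob_plate"):
  for c in("top","scene"): print(n,[(np.round(d["centre"],3).tolist(),round(d["score"],2)) for d in robot.spot_point(n,c)])
s=cur(); print(s[0]+s[1].apply(LIP))
for L,th in (([.595,-.168,.152],10),([.595,-.168,.145],20),([.595,-.168,.14],30),([.595,-.168,.137],46)):
    P,r=tcp(L,-20,th); print(P); s=ease(P,r,5 if th<21 else (8 if th==30 else 12),s)
E
```

```text
14.1 q [-3.760e-01 -1.830e-01  1.686e+00 -1.000e-03  1.641e+00 -1.598e+00] p [ 0.4146 -0.103   0.3757] rpy [-3.1409e+00 -2.7000e-03  2.7932e+00] F [ 0.3  0.9 -3.7] M [0.11 0.3  0.08] w 0.0236 ff 33.5
board_lip [([0.591, -0.164, 0.179], 0.74)]
board_lip [([0.593, -0.171, 0.178], 0.82)]
board []
board [([0.506, -0.141, 0.171], 0.84)]
potato_a [([0.483, -0.084, 0.193], 0.95), ([0.544, -0.139, 0.191], 0.6), ([0.456, -0.155, 0.19], 0.42)]
potato_a [([0.59, 0.038, 0.011], 0.6), ([0.459, -0.161, 0.192], 0.57), ([0.485, -0.092, 0.196], 0.56), ([0.545, -0.142, 0.192], 0.43)]
pan [([0.647, -0.185, 0.062], 0.77)]
pan [([0.646, -0.184, 0.062], 0.65), ([0.7, 0.073, 0.006], 0.65)]
hob_plate []
hob_plate [([0.392, -0.093, 0.198], 0.54)]
[ 0.59507976 -0.16740638  0.18001957]
[ 0.44987943 -0.11518043  0.37896531]
T [[-0.14,0.0,-0.01],[-0.21,0.0,-0.02],[-0.23,-0.01,-0.03],[-0.2,0.0,-0.03],[-0.14,0.0,-0.03]] 
W [[0.0,0.27,0.0],[0.0,0.39,0.0],[0.0,0.43,0.0],[0.0,0.39,0.01],[0.0,0.27,0.0]]
end [ 0.4498 -0.1151  0.379 ]
[ 0.48911941 -0.12946262  0.3953344 ]
T [[-0.15,0.0,-0.09],[-0.21,0.0,-0.14],[-0.23,0.
[... 269 characters left out ...]
.14,0.0,-0.12],[-0.13,0.0,-0.1],[-0.1,0.0,-0.09],[-0.07,0.0,-0.07]] 
W [[0.0,0.15,0.0],[0.0,0.2,0.0],[0.0,0.25,0.0],[0.0,0.27,0.0],[0.0,0.27,0.0],[0.0,0.25,0.0],[0.0,0.21,0.0],[0.0,0.15,0.0]]
end [ 0.5315 -0.1449  0.4062]
[ 0.60295643 -0.17089591  0.41139287]
T [[-0.08,0.0,-0.05],[-0.11,0.0,-0.08],[-0.13,0.0,-0.09],[-0.14,0.0,-0.11],[-0.15,0.0,-0.12],[-0.15,0.0,-0.13],[-0.15,0.0,-0.13],[-0.13,0.0,-0.13]] 
W [[0.0,0.14,0.0],[0.0,0.2,0.0],[0.0,0.23,0.0],[0.0,0.26,0.0],[0.0,0.28,0.0],[0.0,0.28,0.0],[0.0,0.29,0.0],[0.0,0.28,0.0]]
T [[-0.13,0.0,-0.12],[-0.11,0.0,-0.12],[-0.09,0.0,-0.1],[-0.06,0.0,-0.07]] 
W [[0.0,0.26,0.0],[0.0,0.23,0.0],[0.0,0.2,0.0],[0.0,0.14,0.0]]
end [ 0.6029 -0.1709  0.4114]
```

View pics/t3.png

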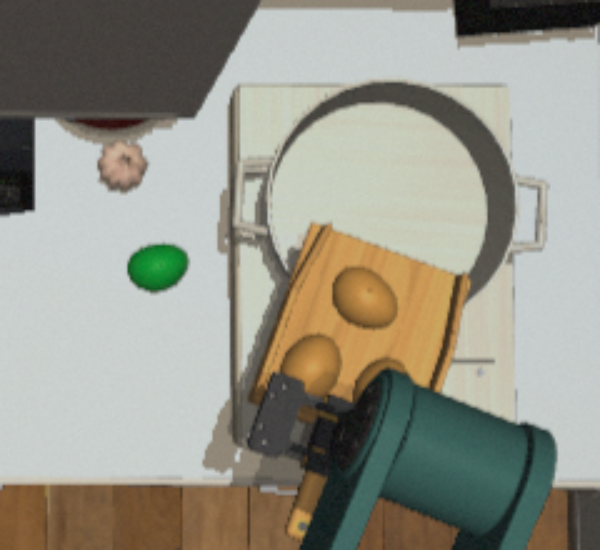

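The picture shows the lip over the near third of the pan (crop ~(390,250)) with all three potatoes aboard. I'm tilting about the lip now.

{"api": "play_rows", "payload": {
  "translation": [
    [-0.14,0.0,-0.01],
    [-0.21,0.0,-0.02],
    [-0.23,-0.01,-0.03],
    [-0.2,0.0,-0.03],
    [-0.14,0.0,-0.03]
  ],
  "twist": [
    [0,0.27,0],
    [0,0.39,0],
    [0,0.43,0],
    [0,0.39,0.01],
    [0,0.27,0]
  ],
  "gripper": [-1,-1,-1,-1,-1]
}}

```text
time: 15.2
tool_pos: [0.4507, -0.1157, 0.3788]
ee_rot: [-3.142, -0.177, 2.792]
wrist_force: [0.3, 0.2, -3.8]
width: 0.0238
finger_force: 32.9
```

{"api": "play_rows", "payload": {
  "translation": [
    [-0.15,0.0,-0.09],
    [-0.21,0.0,-0.14],
    [-0.23,0.0,-0.16],
    [-0.2,0.0,-0.15],
    [-0.13,0.0,-0.11]
  ],
  "twist": [
    [0,0.26,0],
    [0,0.39,0],
    [0,0.44,0],
    [0,0.39,0],
    [0,0.26,0]
  ],
  "gripper": [-1,-1,-1,-1,-1]
}}

```text
time: 15.7
tool_pos: [0.4902, -0.1302, 0.3956]
ee_rot: [-3.142, -0.35, 2.792]
wrist_force: [-0.7, -0.9, -4.3]
width: 0.0236
finger_force: 32.5
```

```bash
python3 - <<'E'
from h import *
st(); s=cur(); print(s[0]+s[1].apply(LIP))
robot.snapshot("top"); robot.snapshot("scene")
for n in("board_lip","board","potato_a"):
  for c in("top","scene"): print(n,[(np.round(d["centre"],3).tolist(),round(d["score"],2)) for d in robot.spot_point(n,c)])
E
```

```text
15.7 q [-0.369  0.111  1.381 -0.007  1.999 -1.592] p [ 0.4902 -0.1302  0.3956] rpy [-3.1416 -0.3496  2.7918] F [-0.7 -0.9 -4.3] M [ 0.01 -0.09 -0.02] w 0.0236 ff 32.5
[ 0.59595632 -0.16873818  0.14519202]
board_lip [([0.592, -0.167, 0.144], 0.64), ([0.493, -0.09, 0.203], 0.3)]
board_lip [([0.596, -0.166, 0.143], 0.84)]
board [([0.515, -0.14, 0.177], 0.63)]
board [([0.511, -0.138, 0.169], 0.7)]
potato_a [([0.552, -0.141, 0.177], 0.92), ([0.595, 0.034, 0.014], 0.73), ([0.496, -0.093, 0.204], 0.44)]
potato_a [([0.593, 0.037, 0.013], 0.65), ([0.697, 0.074, 0.001], 0.48), ([0.477, -0.167, 0.205], 0.41)]
```

{"api": "play_rows", "payload": {
  "translation": [
    [-0.08,0,-0.05],
    [-0.12,0,-0.08],
    [-0.13,0,-0.1],
    [-0.14,0,-0.1],
    [-0.14,0,-0.12],
    [-0.13,0,-0.1],
    [-0.1,0,-0.09],
    [-0.07,0,-0.07]
  ],
  "twist": [
    [0,0.15,0],
    [0,0.2,0],
    [0,0.25,0],
    [0,0.27,0],
    [0,0.27,0],
    [0,0.25,0],
    [0,0.21,0],
    [0,0.15,0]
  ],
  "gripper": [-1,-1,-1,-1,-1,-1,-1,-1]
}}

```text
time: 16.9
tool_pos: [0.5321, -0.1455, 0.406]
ee_rot: [3.142, -0.525, 2.792]
wrist_force: [0.5, -0.3, -4.2]
width: 0.0239
finger_force: 32.4
```

{"api": "play_rows", "payload": {
  "translation": [
    [-0.08,0,-0.05],
    [-0.11,0,-0.08],
    [-0.13,0,-0.09],
    [-0.14,0,-0.11],
    [-0.15,0,-0.12],
    [0,0,0],
    [0,0,0],
    [0,0,0]
  ],
  "twist": [
    [0,0.14,0],
    [0,0.2,0],
    [0,0.23,0],
    [0,0.26,0],
    [0,0.28,0],
    [0,0,0],
    [0,0,0],
    [0,0,0]
  ],
  "gripper": [-1,-1,-1,-1,-1,-1,-1,-1]
}}

```text
time: 17.7
tool_pos: [0.5598, -0.1555, 0.4084]
ee_rot: [-3.142, -0.635, 2.792]
wrist_force: [-0.5, 0.1, -3.1]
width: 0.0238
finger_force: 32.9
```

```bash
python3 - <<'E'
from h import *
st(); s=cur(); print(s[0]+s[1].apply(LIP))
im=robot.snapshot("top"); im2=robot.snapshot("scene")
cv2.imwrite("pics/t4.png",np.hstack([cv2.resize(im[130:310,370:540],(378,400)),cv2.resize(im2[120:280,300:470],(420,400))])[:,:,::-1])
for n in("board_lip","potato_a"):
  for c in("top","scene"): print(n,[(np.round(d["centre"],3).tolist(),round(d["score"],2)) for d in robot.spot_point(n,c)])
E
```

```text
17.7 q [-0.366  0.364  1.09  -0.013  2.322 -1.593] p [ 0.5598 -0.1555  0.4084] rpy [-3.1416 -0.635   2.7918] F [-0.5  0.1 -3.1] M [-0.03 -0.27  0.04] w 0.0238 ff 32.9
[ 0.59499585 -0.16835023  0.13648599]
board_lip [([0.589, -0.166, 0.138], 0.87)]
board_lip [([0.596, -0.166, 0.133], 0.69)]
potato_a [([0.648, -0.189, 0.084], 0.85), ([0.592, 0.036, 0.015], 0.62), ([0.608, -0.131, 0.154], 0.6), ([0.583, -0.201, 0.146], 0.46)]
potato_a [([0.445, -0.185, 0.084], 0.66), ([0.59, 0.037, 0.011], 0.55), ([0.661, -0.194, 0.084], 0.52), ([0.594, -0.169, 0.136], 0.44)]
```

View pics/t4.png

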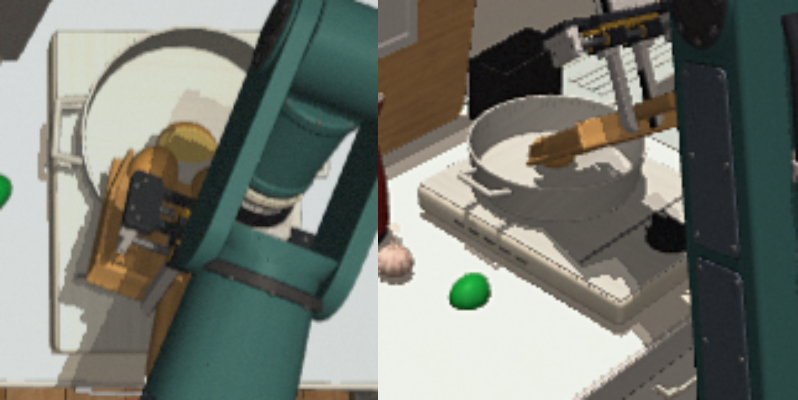

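One potato is in the pan (crop (180,140)) and two are near the lip at a slope of 36°. I'm tilting a little more, then waiting.

{"api": "play_rows", "payload": {
  "translation": [
    [-0.08,0,-0.06],
    [-0.12,0,-0.1],
    [-0.12,0,-0.1],
    [-0.08,0,-0.07],
    [0,0,0],
    [0,0,0],
    [0,0,0],
    [0,0,0]
  ],
  "twist": [
    [0,0.15,0],
    [0,0.22,0],
    [0,0.22,0],
    [0,0.15,0],
    [0,0,0],
    [0,0,0],
    [0,0,0],
    [0,0,0]
  ],
  "gripper": [-1,-1,-1,-1,-1,-1,-1,-1]
}}

```text
time: 18.8
tool_pos: [0.5792, -0.1626, 0.409]
ee_rot: [-3.142, -0.709, 2.792]
wrist_force: [0.5, 0.1, -2.4]
width: 0.0238
finger_force: 30.8
```

```bash
python3 - <<'E'
from h import *
st(); s=cur(); print(s[0]+s[1].apply(LIP))
im=robot.snapshot("top"); im2=robot.snapshot("scene")
cv2.imwrite("pics/t5.png",np.hstack([cv2.resize(im[130:310,370:540],(378,400)),cv2.resize(im2[120:280,300:470],(420,400))])[:,:,::-1])
for n in("board_lip","potato_a"):
  for c in("top","scene"): print(n,[(np.round(d["centre"],3).tolist(),round(d["score"],2)) for d in robot.spot_point(n,c)])
E
```

```text
18.8 q [-0.365  0.435  1.008 -0.015  2.408 -1.594] p [ 0.5792 -0.1626  0.409 ] rpy [-3.1416 -0.7087  2.7918] F [ 0.5  0.1 -2.4] M [-0.14 -0.42  0.02] w 0.0238 ff 30.8
[ 0.59553458 -0.16854585  0.13506727]
board_lip []
board_lip [([0.59, -0.168, 0.135], 0.67)]
potato_a [([0.696, -0.131, 0.083], 0.78), ([0.59, 0.037, 0.014], 0.73), ([0.667, -0.198, 0.083], 0.63)]
potato_a [([0.702, -0.137, 0.085], 0.62), ([0.59, 0.036, 0.008], 0.58), ([0.67, -0.201, 0.081], 0.51)]
```

{"api": "play_rows", "payload": {
  "translation": [
    [-0.08,0,-0.07],
    [-0.12,0,-0.11],
    [-0.12,0,-0.11],
    [-0.08,0,-0.08],
    [0,0,0],
    [0,0,0],
    [0,0,0]
  ],
  "twist": [
    [0,0.15,0],
    [0,0.22,0],
    [0,0.22,0],
    [0,0.15,0],
    [0,0,0],
    [0,0,0],
    [0,0,0]
  ],
  "gripper": [-1,-1,-1,-1,-1,-1,-1]
}}

```text
time: 19.8
tool_pos: [0.5998, -0.1701, 0.4091]
ee_rot: [-3.142, -0.783, 2.792]
wrist_force: [-0.4, 0.3, -2.0]
width: 0.0238
finger_force: 30.7
```

```bash
python3 - <<'E'
from h import *
st(); s=cur(); print(s[0]+s[1].apply(LIP))
im=robot.snapshot("top"); im2=robot.snapshot("scene")
cv2.imwrite("pics/t6.png",np.hstack([cv2.resize(im[130:310,370:540],(378,400)),cv2.resize(im2[120:280,300:470],(420,400))])[:,:,::-1])
for n in("board_lip","potato_a"):
  for c in("top","scene"): print(n,[(np.round(d["centre"],3).tolist(),round(d["score"],2)) for d in robot.spot_point(n,c)])
E
```

```text
19.8 q [-0.365  0.509  0.918 -0.018  2.497 -1.595] p [ 0.5998 -0.1701  0.4091] rpy [-3.1416 -0.7829  2.7918] F [-0.4  0.3 -2. ] M [-0.12 -0.47 -0.05] w 0.0238 ff 30.7
[ 0.59701118 -0.16908725  0.13455225]
board_lip [([0.593, -0.165, 0.136], 0.67)]
board_lip [([0.596, -0.167, 0.134], 0.95)]
potato_a [([0.704, -0.131, 0.083], 0.89), ([0.591, 0.036, 0.013], 0.61), ([0.671, -0.197, 0.081], 0.57)]
potato_a [([0.59, 0.036, 0.011], 0.72), ([0.708, -0.134, 0.086], 0.51), ([0.671, -0.194, 0.081], 0.49)]
```

View pics/t6.png

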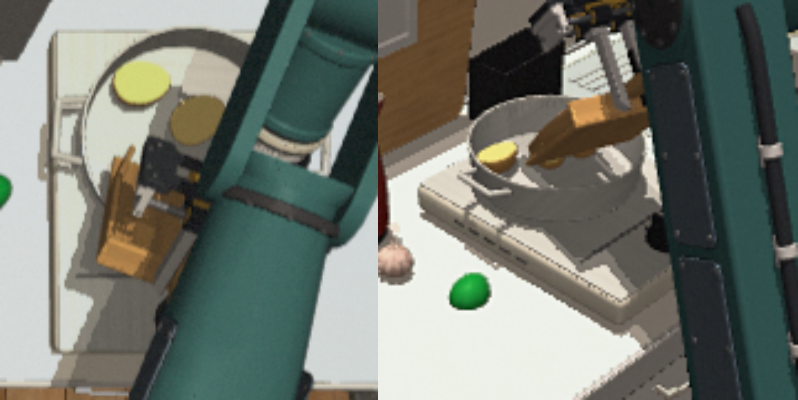

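```bash
python3 - <<'E'
from h import *
F=[];M=[]
for i in range(8):
    robot.snapshot("top"); o=robot.get_obs(); F.append(o["wrist_force"]);M.append(o["wrist_torque"])
print(np.mean(F,0),np.std(F,0),np.mean(M,0))
im=robot.snapshot("scene"); cv2.imwrite("pics/s7.png",cv2.resize(im[140:220,330:430],None,fx=7,fy=7,interpolation=cv2.INTER_CUBIC)[:,:,::-1])
E
```

```text
[-0.39481113  0.01923429 -2.18297497] [0.75654756 0.37164281 0.31502536] [-0.1671231  -0.45045078  0.00149162]
```

View pics/s7.png

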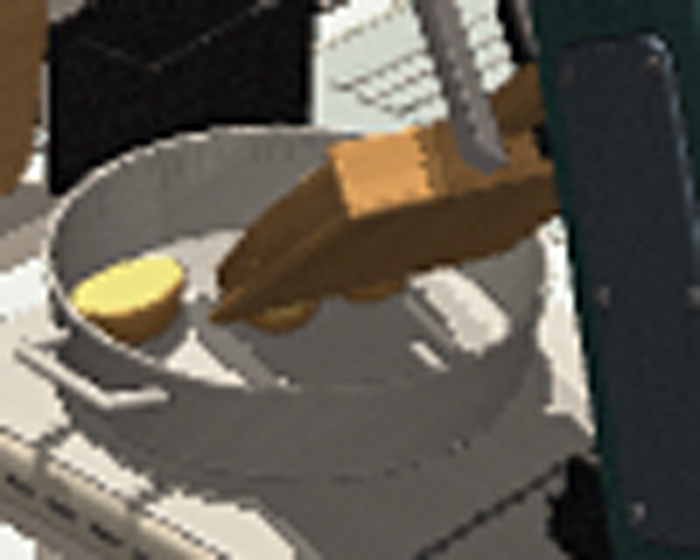

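The crop shows potatoes in the pan at (130,300), (280,318) and, mostly hidden, (375,290). I'm raising the board straight up at the same tilt to confirm.

```bash
python3 - <<'E'
from h import *
s=cur()
s=ease(s[0]+[-.05,.018,.07],s[1],8,s)
P,r=tcp([.53,-.145,.215],-20,0); print(P)
s=ease(P,r,16,s)
E
```

```text
T [[0.18,0.0,-0.03],[0.26,0.0,-0.03],[0.31,0.0,-0.04],[0.34,0.0,-0.05],[0.33,0.0,-0.05],[0.31,0.0,-0.04],[0.26,-0.01,-0.04],[0.19,0.0,-0.02]] 
W [[0.0,0.0,0.0],[0.0,0.0,0.0],[0.0,0.0,0.0],[0.0,0.0,0.0],[0.0,0.0,0.0],[0.0,0.0,0.0],[0.0,0.0,0.0],[0.0,0.0,0.0]]
end [ 0.5496 -0.1522  0.479 ]
[ 0.35004886 -0.07950314  0.4117    ]
T [[0.09,0.0,0.18],[0.13,0.0,0.23],[0.17,0.0,0.27],[0.19,0.0,0.29],[0.23,0.0,0.31],[0.26,0.0,0.31],[0.29,0.0,0.31],[0.32,0.0,0.3]] 
W [[0.0,-0.29,0.0],[0.0,-0.37,0.0],[0.0,-0.44,0.0],[0.0,-0.49,0.0],[0.0,-0.54,0.0],[0.0,-0.58,0.0],[0.0,-0.6,0.0],[0.0,-0.6,0.0]]
T [[0.33,0.0,0.28],[0.34,0.0,0.25],[0.35,0.0,0.23],[0.33,0.0,0.19],[0.31,0.0,0.16],[0.29,0.0,0.12],[0.24,0.0,0.1],[0.2,0.0,0.07]] 
W [[0.0,-0.61,0.0],[0.0,-0.6,0.0],[0.0,-0.58,0.0],[0.0,-0.54,-0.01],[0.0,-0.49,0.0],[0.0,-0.44,0.0],[0.0,-0.37,0.0],[0.0,-0.29,0.0]]
end [ 0.3499 -0.0794  0.4116]
```

{"api": "play_rows", "payload": {
  "translation": [
    [0.18,0,-0.03],
    [0.26,0,-0.03],
    [0.31,0,-0.04],
    [0.34,0,-0.05],
    [0.33,0,-0.05],
    [0.31,0,-0.04],
    [0.26,-0.01,-0.04],
    [0.19,0,-0.02]
  ],
  "twist": [
    [0,0,0],
    [0,0,0],
    [0,0,0],
    [0,0,0],
    [0,0,0],
    [0,0,0],
    [0,0,0],
    [0,0,0]
  ],
  "gripper": [-1,-1,-1,-1,-1,-1,-1,-1]
}}

```text
time: 21.35
tool_pos: [0.5488, -0.152, 0.4804]
ee_rot: [-3.141, -0.782, 2.792]
wrist_force: [-0.1, 0.1, -2.3]
width: 0.0236
finger_force: 30.7
```

```bash
python3 - <<'E'
from h import *
st()
im=robot.snapshot("top"); im2=robot.snapshot("scene")
cv2.imwrite("pics/t8.png",np.hstack([cv2.resize(im[130:310,370:540],(378,400)),cv2.resize(im2[120:280,300:470],(420,400))])[:,:,::-1])
for n in("board_lip","potato_a"):
  for c in("top","scene"): print(n,[(np.round(d["centre"],3).tolist(),round(d["score"],2)) for d in robot.spot_point(n,c)])
E
```

```text
21.35 q [-0.367  0.374  0.964 -0.022  2.585 -1.602] p [ 0.5488 -0.152   0.4804] rpy [-3.1414 -0.7816  2.7917] F [-0.1  0.1 -2.3] M [-0.12 -0.43 -0.02] w 0.0236 ff 30.7
board_lip []
board_lip [([0.546, -0.15, 0.207], 0.8), ([0.664, -0.244, 0.087], 0.19)]
potato_a [([0.704, -0.134, 0.08], 0.86), ([0.662, -0.238, 0.08], 0.62), ([0.67, -0.196, 0.081], 0.57), ([0.591, 0.038, 0.016], 0.54)]
potato_a [([0.708, -0.133, 0.086], 0.7), ([0.669, -0.2, 0.08], 0.69), ([0.66, -0.248, 0.082], 0.65), ([0.59, 0.038, 0.014], 0.56)]
```

View pics/t8.png

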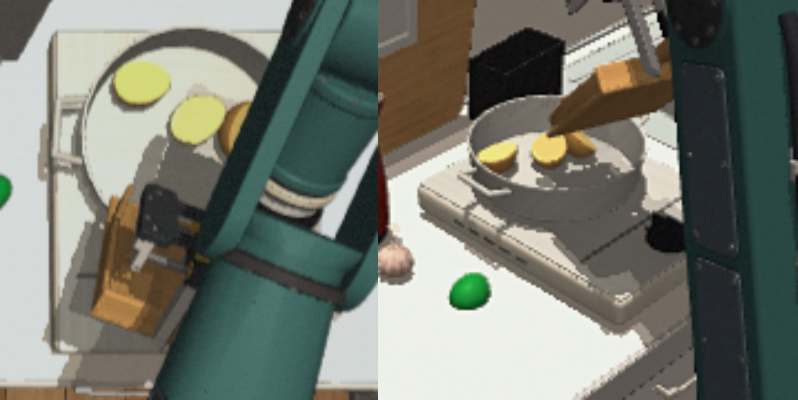

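All three potatoes are in the pan (z≈0.08). I'm levelling the board and carrying it back to its old spot.

{"api": "play_rows", "payload": {
  "translation": [
    [0.09,0,0.18],
    [0.13,0,0.23],
    [0.17,0,0.27],
    [0.19,0,0.29],
    [0.23,0,0.31],
    [0.26,0,0.31],
    [0.29,0,0.31],
    [0.32,0,0.3]
  ],
  "twist": [
    [0,-0.29,0],
    [0,-0.37,0],
    [0,-0.44,0],
    [0,-0.49,0],
    [0,-0.54,0],
    [0,-0.58,0],
    [0,-0.6,0],
    [0,-0.6,0]
  ],
  "gripper": [-1,-1,-1,-1,-1,-1,-1,-1]
}}

```text
time: 22.45
tool_pos: [0.4494, -0.1157, 0.4444]
ee_rot: [3.142, -0.392, 2.792]
wrist_force: [-0.0, 0.1, -2.0]
width: 0.0236
finger_force: 31.1
```

{"api": "play_rows", "payload": {
  "translation": [
    [0.33,0,0.28],
    [0.34,0,0.25],
    [0.35,0,0.23],
    [0.33,0,0.19],
    [0.31,0,0.16],
    [0.29,0,0.12],
    [0.24,0,0.1],
    [0.2,0,0.07]
  ],
  "twist": [
    [0,-0.61,0],
    [0,-0.6,0],
    [0,-0.58,0],
    [0,-0.54,-0.01],
    [0,-0.49,0],
    [0,-0.44,0],
    [0,-0.37,0],
    [0,-0.29,0]
  ],
  "gripper": [-1,-1,-1,-1,-1,-1,-1,-1]
}}

```text
time: 23.25
tool_pos: [0.3491, -0.0791, 0.4107]
ee_rot: [3.141, -0.001, 2.793]
wrist_force: [-0.8, -0.1, -2.4]
width: 0.0241
finger_force: 31.4
```

```bash
python3 - <<'E'
from h import *
st(); s=cur()
s=ease([.44,.309,.33],tool(-70.7),16,s)
s=ease([.44,.309,.212],tool(-70.7),8,s)
robot.snapshot("scene")
for n in("board_lip","board"): print(n,[(np.round(d["centre"],3).tolist(),round(d["score"],2)) for d in robot.spot_point(n,"scene")])
E
```

```text
23.25 q [-0.382 -0.355  1.749  0.     1.749 -1.604] p [ 0.3491 -0.0791  0.4107] rpy [ 3.1413e+00 -1.5000e-03  2.7928e+00] F [-0.8 -0.1 -2.4] M [0.02 0.17 0.  ] w 0.0241 ff 31.4
T [[0.04,0.36,0.07],[0.07,0.47,0.1],[0.11,0.55,0.11],[0.15,0.61,0.13],[0.2,0.65,0.14],[0.26,0.69,0.15],[0.32,0.69,0.15],[0.36,0.69,0.16]] 
W [[0.0,0.0,0.33],[0.0,0.0,0.41],[0.0,0.0,0.5],[0.0,0.0,0.56],[0.0,0.0,0.61],[0.0,0.0,0.65],[0.0,-0.01,0.68],[0.0,0.0,0.69]]
T [[0.42,0.65,0.16],[0.45,0.62,0.15],[0.47,0.56,0.15],[0.47,0.5,0.14],[0.46,0.43,0.13],[0.43,0.35,0.11],[0.38,0.28,0.09],[0.3,0.21,0.08]] 
W [[0.0,0.0,0.69],[0.0,0.0,0.67],[0.0,0.0,0.65],[0.0,0.0,0.61],[0.0,0.0,0.56],[0.0,0.0,0.5],[0.0,0.0,0.42],[0.0,0.0,0.32]]
end [0.44   0.3089 0.3299]
T [[0.0,0.0,0.25],[0.0,0.0,0.35],[0.0,0.0,0.42],[0.0,0.0,0.45],[0.0,0.0,0.46],[0.0,0.0,0.42],[0.0,0.0,0.35],[0.0,0.0,0.25]] 
W [[0.0,0.0,0.0],[0.0,0.0,0.0],[0.0,0.0,0.0],[0.0,0.0,0.0],[0.0,0.0,0.0],[0.0,0.0,0.0],[0.0,0.0,0.0],[0.0,0.0,0.0]]
end [0.44   0.3089 0.2119]
board_lip [([0.527, -0.147, 0.211], 0.81)]
board [([0.443, -0.11, 0.206], 0.93)]
```

{"api": "play_rows", "payload": {
  "translation": [
    [0.04,0.36,0.07],
    [0.07,0.47,0.1],
    [0.11,0.55,0.11],
    [0.15,0.61,0.13],
    [0.2,0.65,0.14],
    [0.26,0.69,0.15],
    [0.32,0.69,0.15],
    [0.36,0.69,0.16]
  ],
  "twist": [
    [0,0,0.33],
    [0,0,0.41],
    [0,0,0.5],
    [0,0,0.56],
    [0,0,0.61],
    [0,0,0.65],
    [0,0,0.68],
    [0,0,0.69]
  ],
  "gripper": [-1,-1,-1,-1,-1,-1,-1,-1]
}}

```text
time: 24.2
tool_pos: [0.3963, 0.1159, 0.3709]
ee_rot: [-3.141, -0.001, 2.347]
wrist_force: [1.1, -0.8, -2.6]
width: 0.0236
finger_force: 31.4
```

{"api": "play_rows", "payload": {
  "translation": [
    [0.42,0.65,0.16],
    [0.45,0.62,0.15],
    [0.47,0.56,0.15],
    [0.47,0.5,0.14],
    [0.46,0.43,0.13],
    [0.43,0.35,0.11],
    [0.38,0.28,0.09],
    [0.3,0.21,0.08]
  ],
  "twist": [
    [0,0,0.69],
    [0,0,0.67],
    [0,0,0.65],
    [0,0,0.61],
    [0,0,0.56],
    [0,0,0.5],
    [0,0,0.42],
    [0,0,0.32]
  ],
  "gripper": [-1,-1,-1,-1,-1,-1,-1,-1]
}}

```text
time: 25.0
tool_pos: [0.4417, 0.3101, 0.3298]
ee_rot: [-3.14, -0.0, 1.907]
wrist_force: [-0.7, -0.1, -2.8]
width: 0.0239
finger_force: 31.5
```

{"api": "play_rows", "payload": {
  "translation": [
    [0,0,0.25],
    [0,0,0.35],
    [0,0,0.42],
    [0,0,0.45],
    [0,0,0.46],
    [0,0,0.42],
    [0,0,0.35],
    [0,0,0.25]
  ],
  "twist": [
    [0,0,0],
    [0,0,0],
    [0,0,0],
    [0,0,0],
    [0,0,0],
    [0,0,0],
    [0,0,0],
    [0,0,0]
  ],
  "gripper": [-1,-1,-1,-1,-1,-1,-1,-1]
}}

```text
time: 25.8
tool_pos: [0.4405, 0.3077, 0.2108]
ee_rot: [-3.139, 0.0, 1.907]
wrist_force: [-0.1, 0.3, -2.0]
width: 0.024
finger_force: 31.5
```

```bash
python3 - <<'E'
from h import *
robot.snapshot("scene");robot.snapshot("top");st()
for n in("board_lip","board"):
  for c in("top","scene"): print(n,[(np.round(d["centre"],3).tolist(),round(d["score"],2)) for d in robot.spot_point(n,c)])
E
```

```text
25.9 q [0.505 0.181 1.663 0.    1.301 0.168] p [0.4404 0.3078 0.2107] rpy [-3.1377e+00  6.0000e-04  1.9074e+00] F [-0.2  0.2 -1.8] M [0.1  0.1  0.02] w 0.024 ff 31.5
board_lip [([0.499, 0.13, 0.013], 0.78)]
board_lip [([0.505, 0.13, 0.016], 0.79)]
board [([0.474, 0.212, 0.012], 0.75)]
board [([0.474, 0.213, 0.005], 0.95)]
```

Now lowering the last 5 mm gently and opening, only moderately so the fingers stay clear of other things.

{"api": "play_rows", "payload": {
  "translation": [
    [0,0,0.05],
    [0,0,0.05],
    [0,0,0.03],
    [0,0,0],
    [0,0,0],
    [0,0,0],
    [0,0,0],
    [0,0,0]
  ],
  "twist": [
    [0,0,0],
    [0,0,0],
    [0,0,0],
    [0,0,0],
    [0,0,0],
    [0,0,0],
    [0,0,0],
    [0,0,0]
  ],
  "gripper": [-1,-1,-1,-1,0.2,0.2,0.2,0.2]
}}

```text
time: 26.9
tool_pos: [0.4411, 0.3086, 0.208]
ee_rot: [3.141, -0.0, 1.908]
wrist_force: [-1.2, -0.0, 0.0]
width: 0.0522
finger_force: 0.0
```

{"api": "play_rows", "payload": {
  "translation": [
    [0.15,0,0],
    [0,0,0],
    [0,0,0],
    [0,0,-0.4],
    [0,0,-0.9],
    [0,0,-1],
    [0,0,-1],
    [0,0,-0.6]
  ],
  "twist": [
    [0,0,0],
    [0,0,0],
    [0,0,0],
    [0,0,0],
    [0,0,0],
    [0,0,0],
    [0,0,0],
    [0,0,0]
  ],
  "gripper": [0.2,0.2,0.2,0.2,0.2,0.2,0.2,0.2]
}}

```text
time: 27.7
tool_pos: [0.4391, 0.3143, 0.3676]
ee_rot: [3.136, -0.001, 1.908]
wrist_force: [-0.3, 0.1, 0.3]
width: 0.056
finger_force: 0.0
```

```bash
python3 - <<'E'
from h import *
robot.snapshot("scene");robot.snapshot("top");st()
for n in("board_grip","board_lip","board","potato_a","switch_grip"):
  for c in("top","scene"): print(n,[(np.round(d["centre"],3).tolist(),round(d["score"],2)) for d in robot.spot_point(n,c)])
s=cur()
P=[.441,-.183,.33]
r=tool(0,0)   # tool yaw 180
s=ease(P,r,24,s)
E
```

```text
27.8 q [0.516 0.073 1.457 0.    1.602 0.179] p [0.4396 0.3146 0.3687] rpy [ 3.1319e+00 -1.9000e-03  1.9078e+00] F [ 0.5  0.6 -0. ] M [-0.1   0.04 -0.03] w 0.0564 ff 0.0
board_grip [([0.431, 0.331, 0.029], 0.65)]
board_grip [([0.433, 0.334, 0.03], 0.64), ([0.71, -0.134, 0.084], 0.59)]
board_lip [([0.5, 0.132, 0.008], 0.74)]
board_lip [([0.502, 0.13, 0.004], 0.96)]
board [([0.474, 0.215, 0.007], 0.72)]
board [([0.475, 0.213, 0.003], 0.72), ([0.506, 0.128, 0.006], 0.47)]
potato_a [([0.661, -0.238, 0.081], 0.83), ([0.707, -0.132, 0.083], 0.82), ([0.592, 0.038, 0.015], 0.76), ([0.668, -0.199, 0.082], 0.73)]
potato_a [([0.589, 0.037, 0.01], 0.59), ([0.709, -0.133, 0.084], 0.51), ([0.665, -0.245, 0.082], 0.47), ([0.672, -0.199, 0.08], 0.47)]
switch_grip [([0.441, -0.19, 0.086], 0.69)]
switch_grip [([0.451, 0.565, -0.001], 0.74), ([0.444, -0.182, 0.082], 0.7)]
T [[-0.27,-0.09,0.02],[-0.33,-0.13,0.02],[-0.37,-0.15,0.03],[-0.41,-0.2,0.03],[-0.44,-0.23,0.03],[-0.46,-0.27,0.04],[-0.47,-0.31,0.04],[-0.48,-0.35,0.03]] 
W [[0.0,0.0,-0.29],[0.0,0.0,-0.35],[0.0,0.0,-0.4],[0.0,0.0,-0.45],[0.0,0.0,-0.49],[0.0,0.0,-0.53],[0.0,0.0,-0.56],[0.0,0.0,-0.59]]
T [[-0.47,-0.4,0.05],[-0.46,-0.43,0.04],[-0.43,-0.47,0.04],[-0.41,-0.5,0.04],[-0.38,-0.53,0.04],[-0.34,-0.54,0.05],[-0.3,-0.56,0.04],[-0.25,-0.55,0.04]] 
W [[0.0,0.0,-0.61],[-0.01,0.0,-0.62],[0.0,0.0,-0.64],[0.0,0.0,-0.64],[0.0,-0.01,-0.64],[0.0,0.0,-0.64],[0.0,0.0,-0.62],[0.0,0.0,-0.61]]
T [[-0.22,-0.56,0.04],[-0.17,-0.53,0.04],[-0.13,-0.52,0.03],[-0.1,-0.49,0.03],[-0.07,-0.44,0.03],[-0.05,-0.4,0.03],[-0.02,-0.35,0.02],[-0.01,-0.29,0.02]] 
W [[0.0,0.0,-0.59],[0.0,0.0,-0.56],[0.0,0.0,-0.53],[0.0,0.0,-0.49],[0.0,0.0,-0.45],[-0.01,0.0,-0.4],[0.0,0.0,-0.35],[0.0,0.0,-0.29]]
end [ 0.441  -0.1829  0.3301]
```

The board lies flat and released. Moving above the switch.

{"api": "play_rows", "payload": {
  "translation": [
    [-0.27,-0.09,0.02],
    [-0.33,-0.13,0.02],
    [-0.37,-0.15,0.03],
    [-0.41,-0.2,0.03],
    [-0.44,-0.23,0.03],
    [-0.46,-0.27,0.04],
    [-0.47,-0.31,0.04],
    [-0.48,-0.35,0.03]
  ],
  "twist": [
    [0,0,-0.29],
    [0,0,-0.35],
    [0,0,-0.4],
    [0,0,-0.45],
    [0,0,-0.49],
    [0,0,-0.53],
    [0,0,-0.56],
    [0,0,-0.59]
  ],
  "gripper": [0.2,0.2,0.2,0.2,0.2,0.2,0.2,0.2]
}}

```text
time: 29.1
tool_pos: [0.4395, 0.1662, 0.3537]
ee_rot: [-3.141, -0.0, 2.277]
wrist_force: [-0.3, -0.8, -0.3]
width: 0.0565
finger_force: 0.0
```

{"api": "play_rows", "payload": {
  "translation": [
    [-0.47,-0.4,0.05],
    [-0.46,-0.43,0.04],
    [-0.43,-0.47,0.04],
    [-0.41,-0.5,0.04],
    [-0.38,-0.53,0.04],
    [-0.34,-0.54,0.05],
    [-0.3,-0.56,0.04],
    [-0.25,-0.55,0.04]
  ],
  "twist": [
    [0,0,-0.61],
    [0,0,-0.62],
    [0,0,-0.64],
    [0,0,-0.64],
    [0,0,-0.64],
    [0,0,-0.64],
    [0,0,-0.62],
    [0,0,-0.61]
  ],
  "gripper": [0.2,0.2,0.2,0.2,0.2,0.2,0.2,0.2]
}}

```text
time: 29.9
tool_pos: [0.4402, -0.0366, 0.3402]
ee_rot: [3.142, -0.0, 2.778]
wrist_force: [0.1, -0.7, -0.4]
width: 0.0564
finger_force: 0.0
```

{"api": "play_rows", "payload": {
  "translation": [
    [-0.22,-0.56,0.04],
    [-0.17,-0.53,0.04],
    [-0.13,-0.52,0.03],
    [-0.1,-0.49,0.03],
    [-0.07,-0.44,0.03],
    [-0.05,-0.4,0.03],
    [-0.02,-0.35,0.02],
    [-0.01,-0.29,0.02]
  ],
  "twist": [
    [0,0,-0.59],
    [0,0,-0.56],
    [0,0,-0.53],
    [0,0,-0.49],
    [0,0,-0.45],
    [0,0,-0.4],
    [0,0,-0.35],
    [0,0,-0.29]
  ],
  "gripper": [0.2,0.2,0.2,0.2,0.2,0.2,0.2,0.2]
}}

```text
time: 30.7
tool_pos: [0.441, -0.1836, 0.3305]
ee_rot: [3.141, -0.0, -3.141]
wrist_force: [-0.2, 0.3, -0.2]
width: 0.0563
finger_force: 0.0
```

```bash
python3 - <<'E'
from h import *
im=robot.snapshot("scene");robot.snapshot("top");st()
for n in("switch_grip",):
  for c in("top","scene"): print(n,[(np.round(d["centre"],3).tolist(),round(d["score"],2)) for d in robot.spot_point(n,c)])
# switch bar from first top image: dark skirt centroid at z~.062
t=cv2.imread("pics/top0.png")[255:292,432:475]; g=t.max(2)<60
cc=cv2.connectedComponentsWithStats(g.astype(np.uint8)); i=1+cc[2][1:,4].argmax()
print(cc[2][i],cc[3][i]+[432,255],proj([[.442,-.183,.064],[.442,-.188,.064],[.437,-.183,.064]]))
s=cur(); ease([.441,-.184,.257],tool(0,0),6,s)
E
```

```text
30.8 q [-0.514 -0.047  1.655 -0.     1.534 -2.083] p [ 0.441  -0.1838  0.3304] rpy [ 3.1415e+00 -6.0000e-04  3.1398e+00] F [-0.2  0.2 -0.6] M [ 0.03 -0.04  0.01] w 0.0565 ff 0.0
switch_grip [([0.443, -0.192, 0.086], 0.43)]
switch_grip [([0.443, -0.185, 0.081], 0.69), ([0.576, 0.456, -0.001], 0.53)]
[  8   7  23  23 399] [450.9122807  273.68922306] [[450.47489068 273.43215009]
 [452.44106753 273.44523484]
 [450.49228292 275.40512693]]
T [[0.0,0.0,0.22],[0.0,-0.01,0.33],[0.0,-0.01,0.37],[0.0,0.0,0.37],[0.0,-0.01,0.33],[0.0,0.0,0.22]] 
W [[0.0,0.0,0.0],[0.0,0.0,0.0],[0.0,0.0,0.0],[0.01,0.0,-0.01],[0.0,0.0,0.0],[0.0,0.0,0.0]]
end [ 0.441  -0.1839  0.257 ]
```

{"api": "play_rows", "payload": {
  "translation": [
    [0,0,0.25],
    [0,0,0.35],
    [0,0,0.35],
    [0,0,0.35],
    [0,0,0.2],
    [0,0,0.1],
    [0,0,0],
    [0,0,0]
  ],
  "twist": [
    [0,0,0],
    [0,0,0],
    [0,0,0],
    [0,0,0],
    [0,0,0],
    [0,0,0],
    [0,0,0],
    [0,0,0]
  ],
  "gripper": [0.2,0.2,0.2,0.2,0.2,0.2,0.2,-1]
}}

```text
time: 31.7
tool_pos: [0.4413, -0.1829, 0.2672]
ee_rot: [-3.141, 0.001, -3.141]
wrist_force: [0.2, -0.3, -0.6]
width: 0.051
finger_force: 0.0
```

{"api": "play_rows", "payload": {
  "translation": [
    [0,0,0],
    [0,0,0],
    [0,0,0],
    [0,0,0],
    [0,0,0],
    [0,0,0],
    [0,0,0],
    [0,0,0]
  ],
  "twist": [
    [0,0,0],
    [0,0,0],
    [0,0,0],
    [0,0,0],
    [0,0,0],
    [0,0,0],
    [0,0,0],
    [0,0,0]
  ],
  "gripper": [-1,-1,-1,-1,-1,-1,-1,-1]
}}

```text
time: 32.5
tool_pos: [0.4411, -0.1843, 0.2671]
ee_rot: [-3.136, 0.001, 3.141]
wrist_force: [0.2, -6.7, -1.8]
width: 0.0134
finger_force: 30.0
```

{"api": "play_rows", "payload": {
  "translation": [
    [0,-0.02,0],
    [0,0,0],
    [0,0,0],
    [0,0,0],
    [0,0,0],
    [0,0,0],
    [0,0,0],
    [0,0,0]
  ],
  "twist": [
    [0,0,0.5],
    [0,0,0.8],
    [0,0,0.9],
    [0,0,0.9],
    [0,0,0.9],
    [0,0,0.9],
    [0,0,0.9],
    [0,0,0.9]
  ],
  "gripper": [-1,-1,-1,-1,-1,-1,-1,-1]
}}

```text
time: 33.3
tool_pos: [0.4413, -0.1841, 0.2671]
ee_rot: [-3.141, 0.002, 2.468]
wrist_force: [2.4, -1.1, -0.8]
width: 0.0137
finger_force: 30.0
```

{"api": "play_rows", "payload": {
  "translation": [
    [0,0,0],
    [0,0,0],
    [0,0,0],
    [0,0,0],
    [0,0,0],
    [0,0,0],
    [0,0,0]
  ],
  "twist": [
    [0,0,0.9],
    [0,0,0.9],
    [0,0,0.9],
    [0,0,0.9],
    [0,0,0.9],
    [0,0,0.6],
    [0,0,0]
  ],
  "gripper": [-1,-1,-1,-1,-1,-1,-1]
}}

```text
time: 34.0
tool_pos: [0.4416, -0.1838, 0.267]
ee_rot: [3.14, 0.002, 1.962]
wrist_force: [3.1, -1.5, -0.8]
width: 0.0136
finger_force: 30.0
```

{"api": "play_rows", "payload": {
  "translation": [
    [0,0,0],
    [0,0,0],
    [0,0,0],
    [0,0,0],
    [0,0,0],
    [0,0,-0.3],
    [0,0,-0.8],
    [0,0,-1]
  ],
  "twist": [
    [0,0,0],
    [0,0,0],
    [0,0,0],
    [0,0,0],
    [0,0,0],
    [0,0,0],
    [0,0,0],
    [0,0,0]
  ],
  "gripper": [0,0,0,0,0,0,0,0]
}}

```text
time: 34.8
tool_pos: [0.4406, -0.1833, 0.3507]
ee_rot: [-3.139, -0.003, 1.962]
wrist_force: [-0.6, 0.2, 0.1]
width: 0.0471
finger_force: 0.0
```

{"api": "play_rows", "payload": {
  "translation": [
    [0,0,-1],
    [-0.6,0,-0.4],
    [-0.8,0,0],
    [-0.8,0,0],
    [-0.8,0,0],
    [-0.8,0,0],
    [0,0,0],
    [0,0,0]
  ],
  "twist": [
    [0,0,0],
    [0,0,0],
    [0,0,0],
    [0,0,0],
    [0,0,0],
    [0,0,0],
    [0,0,0],
    [0,0,0]
  ],
  "gripper": [0,0,0,0,0,0,0,0]
}}

```text
time: 35.6
tool_pos: [0.499, -0.3245, 0.4069]
ee_rot: [3.142, -0.001, 1.961]
wrist_force: [-0.2, -0.5, -0.3]
width: 0.0474
finger_force: 0.0
```

```bash
python3 - <<'E'
from h import *
st(); im=robot.snapshot("top"); robot.snapshot("scene")
cv2.imwrite("pics/end.png",cv2.resize(im[110:320,200:540],None,fx=2.3,fy=2.3)[:,:,::-1])
for n in("board","board_lip","potato_a","garlic","lemon","pan"):
  print(n,[(np.round(d["centre"],3).tolist(),round(d["score"],2)) for d in robot.spot_point(n,"top")])
E
```

```text
35.6 q [-0.672  0.188  1.253  0.     1.701 -1.062] p [ 0.499  -0.3245  0.4069] rpy [ 3.1416e+00 -1.0000e-03  1.9610e+00] F [-0.2 -0.5 -0.3] M [-0.01  0.02 -0.02] w 0.0474 ff 0.0
board []
board_lip [([0.502, 0.13, 0.011], 0.77), ([0.574, 0.456, 0.0], 0.33)]
potato_a [([0.662, -0.24, 0.082], 0.72), ([0.705, -0.129, 0.083], 0.7), ([0.591, 0.035, 0.014], 0.6)]
garlic [([0.699, 0.075, -0.001], 0.75)]
lemon [([0.573, 0.456, 0.004], 0.79)]
pan [([0.647, -0.186, 0.062], 0.94)]
```

View pics/end.png

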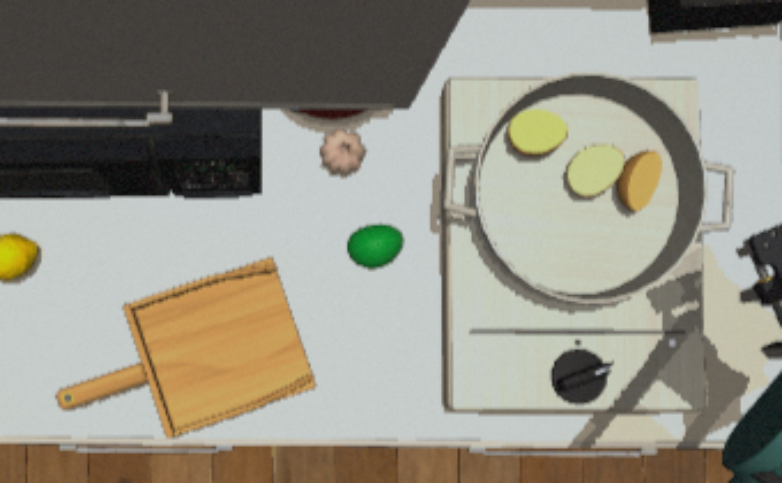

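The picture shows the three potatoes in the pan at (537,131), (596,170) and (640,181). The empty board lies flat at (220,350), and the switch bar at (580,375) is turned clockwise to its on position. The arm is clear of everything, so I'm handing in.

```bash
python3 -c "
from bench import robot
print(robot.close_job())"
```

```text
the job is handed in; nothing more can be done
None
```

I handed the job in at about 36 s, and no verdict came back: the last picture shows all three potatoes in the pan, the empty board flat on the worktop and released, the switch at on, and the pan, garlic and lemon in place.

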